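Rebuild a breathing-air filter stack on its tie rod

ROBOT

A 6-joint arm with a two-finger parallel gripper is mounted at the origin on the work surface. World frame = base frame: x ahead of the robot, y to its left, z up, the work surface at z = 0. Lengths are in m, angles in degrees, forces in N, time in s.
With the tool pointing down it reaches from about 0.375 to 0.9 m from the base axis. Payload 3.1 kg.
Tool frame: the origin (TCP) lies on the centre line of the jaws, within the pads' length; the fingertips stand 17 mm ahead of it and the grasp point (between the pads) lies 2 mm behind it; z points along the fingers, y is the line along which they close (so a half turn about z gives the same grasp; the last joint's range is limited). The gripper opens to 87 mm and grips with 3 to 60 N. Pads are 19 mm wide; open, the fingers measure 117 mm over their backs; the gripper's body (75 mm by 190 mm) begins 51 mm behind the grasp point.
Start: joints at [60.877, 30.224, 82.088, -0, 67.689, -10.227], TCP at [0.202, 0.591, 0.24] pointing down, gripper open.
Joint ranges: [-176.69, 176.69], [-43.24, 126.21], [12.49, 139.97], [-82, 262], [0, 151.66], [-163.58, 163.58]. Speed limits (degrees/s): [159.86, 159.86, 180, 180, 180, 180].

INTERFACE

Orientations are given as a 3x3 rotation matrix whose columns are the frame's x, y, z axes.
In Python, from rig import bot, imaging, finder gives the robot as it stands. The module is installed in compiled form; this text tells all that it offers.
- The arm moves only by the tool play_rows, never from a script. Its argument "motion" is a list that holds one entry, the list of rows, each a list of 6 numbers: the shift along the tool's x, y, z in a scale on which 1.0 is 1 m, then the turn, a rotation vector about the tool's x, y, z in shares of 90 degrees (1.0 is 90 degrees). In form: [[[dx, dy, dz, wx, wy, wz], ...]]. A call has 1 to 8 rows; each row is the pose to reach, as a shift and turn from the pose commanded when the call began, along the tool's axes at that moment; what a row does not reach only later rows make up. A row lasts 1/12 s, in which the tool goes at most 41.7 mm and 7.16 degrees, less where a joint would pass 70% of its speed; a pose out of reach is approached as far as the arm can. A shift or turn number past 1, either way, is cut back to 1. A call with a gripper value outside its range is refused whole. "fingers" is the finger opening in m, from 0 to 0.087, set as the call begins (left out, the last holds). The fingers move at their own pace and stop on an object; the grip force is fixed at half the most. Time passes only in rows, so rows that repeat a pose let the fingers close. It gives the time, the measured TCP pose, the force, the opening and the grip force at its end, in the units of the state.
- bot.read_state(): the state, without advancing time (a new reading comes with each control period).
- imaging.capture(name): name is "scene" or "top"; returns a dict with "frame" (420x560x3 uint8, red, green, blue), "camera_matrix" (3x3 intrinsics, pixels), "R" (3x3) and "t" (3): a world point X has camera coordinates R X + t. Camera axes: x right, y down, z forward; pixel columns grow to the right and rows downward; lengths in m; the calibration is good to about 2 mm. A picture is of the moment at which its call begins. There is no depth.
- bot.hand_in(): hands the job in; it is judged then, once.
Trained networks look in the newest picture that a camera, given by its name, has taken for a name from the list of things; names that differ only in an ending like _2 or _b are one class to them, and where a whole thing is asked for, a point or a joint stands for the part that bears it (a point fixed in the world has none). Each returns a list of dicts, best first, with "confidence" (0 to 1); they miss things now and then, are a little off and sometimes report something else, mostly with a low value. They report only what shows in the picture. A call takes as long as a camera call. They do not tell look-alikes from the thing itself.
- finder.recognise(camera, name): "at" ([x, y, z] in m, in world coordinates, good to about 4 mm: the middle of the surface that is visible of it).
- finder.outline_of(camera, name): "pixels" (420x560 bool, what is visible of it).
The state is a dict: "time_s": time; "joint_positions": joint angles; "qvel": joint speeds; "tau": joint torques, N m; "position": TCP position; "tcp_rot": TCP orientation; "force": force on the tool from outside, world axes, zero at the start; "moment": the same for the moment, N m; "opening": opening from 0.0 (shut) to 1.0 (fully open); "grasp_force": force on a finger pad.
Only numpy, scipy, OpenCV 4.12 (cv2) and the standard library are available. Lean on these libraries where they do the work, as an engineer would, in place of code of your own. Each camera call takes 0.05 s, during which the arm holds its last target. There are 200 camera calls.

TASK

Rebuild the breathing-air filter on the aluminium base with the upright steel rod: thread the parts, the way up they stand now, over the rod one at a time, from the bottom up the tall white cartridge, then the wide flat steel screen, then the small black spacer, and last the brass cap with its knob upwards. Each part should sit down squarely on the one below, and the stack be left standing on its own. Leave the jar with the black lid, the small tin and the white strip bottle where they are.

Things in the scene. Friction and masses are not known exactly. Their poses are not given: they have to be found in the camera images.
- stand: Filter base, bolted down, in one of six places: aluminium disc 90 mm across and 20 mm high with an upright steel rod at its centre, 12 mm in diameter; rod top 92 mm above the bench, its last 6 mm tapered to 6 mm. A brass pipe stub (18 mm thick, at 10 mm height) sticks out along +x of the base to 62 mm from the centre. Origin: on the rod axis at the underside (bench level), z up.
- cartridge: Filter cartridge: white plastic tube with dark slots round its side, outside diameter 54 mm, bore 24 mm right through, 38 mm high, standing upright on the bench. About 90 g. Origin: on its axis at the underside; z is the axis. The same at any turn about its axis; keep this end down. Goes on first, onto the disc (underside 20 mm above the bench).
- screen: Filter screen: flat steel ring with ten small dark holes, outside diameter 60 mm, bore 24 mm, 12 mm thick, lying flat on the bench. About 80 g. Origin: on its axis at the underside; z is the axis. Goes on second (underside then 58 mm above the bench).
- spacer: Spacer: plain black plastic ring, outside diameter 42 mm, bore 24 mm, 14 mm high, lying flat. About 40 g. Origin: on its axis at the underside; z is the axis. Goes on third (underside then 70 mm above the bench).
- cap: Brass cap nut, standing as it will be fitted: lower body 48 mm across and 26 mm high with a blind bore of 24 mm, 16 mm deep, from below; on top a ridged knob 30 mm across, from 26 to 44 mm height, to grip it by. About 120 g. Origin: on its axis at the underside; z up towards the knob. Goes on last, pushed-on not screwed (underside then 84 mm above the bench, over the rod's top 8 mm).
- jar: Bystander: clear plastic jar with a white label and black lid, 54 mm across, 55 mm high, loose, in one of the six places. Origin: centre of the underside.
- tin: Bystander: small closed aluminium tin with no hole, 38 mm across, 16 mm high, loose, on the left half of the mat. Origin: centre of the underside.
- stripbottle: Bystander: white test-strip bottle, 38 mm across, 85 mm high, loose, at the right. Origin: centre of the underside.
There are look-alikes about, which are no part of the job. Several things look just like the stand: the one meant starts nearest to the robot's base. Of the things that look like the cap, the smaller one is meant.

How it is judged:
By the outcome, as a careful person would: the job done as asked, in the order asked, and still so for the second after the job is handed in, with the robot touching nothing.
It also fails if it takes over 109 s, if anything falls off the work surface, if the arm or the gripper's body presses on something with over 40 N, if the wrist force passes 120 N, or if a joint passes its speed limit or range.

## Working session

There is one attempt and no reset: what is moved stays moved. The work goes in short steps, Python scripts to look and compute and a tool call to move; the robot and the scene stay as the last step left them, time stands still between calls to the robot, and variables do not carry over. Pictures are saved under pics/ and viewed, at most 14 in all, crops included, and the job is handed in when it is done.

Besides the shell and the picture viewer there is one more tool, called after "Call:" by a JSON object that holds its "op" and its "data", one argument or row to a line. play_rows: Moves the arm, as the interface text tells. Its arguments: {"type":"object","properties":{"motion":{"type":"array"},"fingers":{"type":"number"}},"required":["motion"]}

```bash
mkdir -p pics; cat > h.py <<'E'
from rig import bot, imaging, finder
import numpy as np, cv2
def shot(n,f=None):
    c=imaging.capture(n)
    if f: cv2.imwrite('pics/'+f,cv2.cvtColor(c['frame'],cv2.COLOR_RGB2BGR))
    return c
def proj(c,X):
    p=c['camera_matrix']@(c['R']@np.array(X,float)+c['t']);return p[:2]/p[2]
def ray(c,u,z):
    """world point at height z on pixel u"""
    d=c['R'].T@np.linalg.inv(c['camera_matrix'])@np.array([u[0],u[1],1.]);o=-c['R'].T@c['t']
    return o+d*(z-o[2])/d[2]
E
python3 - <<'E'
from h import *
s=bot.read_state();print(s)
for n in('scene','top'):
    c=shot(n,n+'0.png');print(n,-c['R'].T@c['t'],c['R'][2],c['camera_matrix'][0,0])
    for k in('stand','cartridge','screen','spacer','cap','jar','tin','stripbottle'):
        print(k,[(np.round(d['at'],3).tolist(),round(d['confidence'],2),proj(c,d['at']).astype(int).tolist()) for d in finder.recognise(n,k) if d['confidence']>.2])
E
```

```text
{'time_s': 0.0, 'joint_positions': array([ 6.08766451e+01,  3.02822743e+01,  8.21581367e+01, -1.75016162e-04,
        6.76882466e+01, -1.02266088e+01]), 'qvel': array([ 0.15252974,  0.12883884,  0.10053205, -0.04383296,  0.16590928,
        0.04917164]), 'tau': array([ 1.42424087e-03, -4.40034449e+01, -1.76592761e+01,  6.33980753e-02,
        5.80437889e-02, -1.64569719e-04]), 'position': array([0.20202915, 0.59069569, 0.2385264 ]), 'tcp_rot': array([[-9.46103914e-01,  3.23861383e-01, -1.09039590e-03],
       [ 3.23862976e-01,  9.46101960e-01, -1.96298336e-03],
       [ 3.95891197e-04, -2.21032510e-03, -9.99997479e-01]]), 'force': array([-0.05844727,  0.06307869, -0.59367575]), 'moment': array([-0.01014954,  0.0427898 ,  0.01870961]), 'grasp_force': 0.0, 'opening': 0.9987421155463088}
scene [ 0.85403417 -0.48957897  0.79771462] [-0.32944182  0.51327367 -0.79247601] 442.47224207418543
stand [([0.668, -0.282, 0.024], 0.88, [247, 355]), ([0.634, 0.001, 0.02], 0.76, [311, 236])]
cartridge [([0.488, -0.251, 0.04], 0.77, [179, 287])]
screen [([0.637, 0.162, 0.013], 0.82, [347, 191])]
space
[... 319 characters left out ...]
stripbottle [([0.555, -0.377, 0.078], 0.83, [156, 354])]
top [4.01554613e-01 6.88810716e-04 1.12217568e+00] [ 0.12157347 -0.01997259 -0.99238147] 456.3770698137304
stand [([0.622, 0.003, 0.018], 0.95, [279, 166]), ([0.655, -0.276, 0.021], 0.86, [392, 156]), ([0.539, -0.367, 0.08], 0.58, [438, 200])]
cartridge [([0.482, -0.244, 0.04], 0.79, [382, 224])]
screen [([0.63, 0.171, 0.018], 0.73, [211, 161]), ([0.615, -0.174, 0.009], 0.37, [350, 171])]
spacer [([0.613, -0.172, 0.014], 0.62, [350, 172])]
cap [([0.4, 0.343, 0.034], 0.72, [132, 254])]
jar [([0.439, -0.023, 0.056], 0.94, [289, 241])]
tin [([0.484, 0.132, 0.019], 0.75, [225, 221])]
stripbottle [([0.543, -0.366, 0.081], 0.93, [438, 198])]
```

View pics/scene0.png

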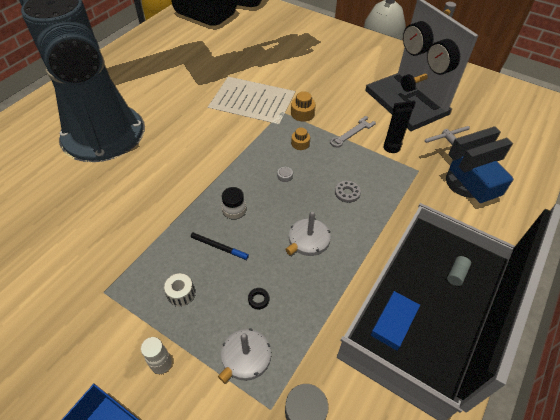

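View pics/top0.png

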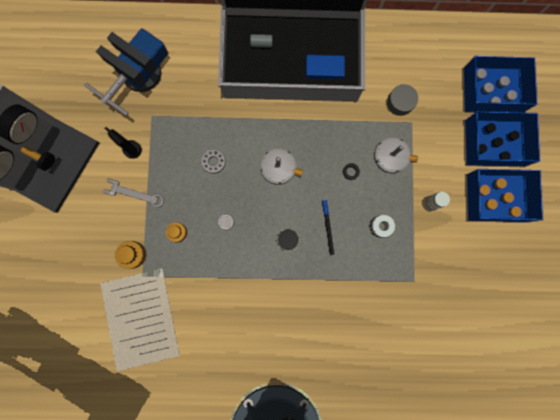

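The scene view shows these candidates:
- **Stand:** scene (310,236) / top (279,166), about 0.62 m from the base, against the look-alike at scene (245,353) / top (392,156), about 0.72 m. I choose the first.
- **Cap:** the small one at scene (300,138) / top (176,232), against the large one at scene (302,106) / top (130,254). I choose the small one.
- **Screen:** the ring with holes at scene (347,190). The tin at (285,173) and the grey disc at (305,403) are not it.
- **Spacer:** the black ring at scene (258,298). The jar's lid at (233,195) is not it.
- **Cartridge:** scene (179,289). The strip bottle at (155,353) is not it.

```bash
cat > fit.py <<'E'
from h import *
from scipy.optimize import minimize
M={'cartridge':[(.027,0,.038)],'screen':[(.030,0,.012)],'spacer':[(.021,0,.014)],'cap':[(.024,0,.026),(.015,.026,.044)],
'stand':[(.045,0,.020),(.006,.02,.086)],'tin':[(.019,0,.016)],'jar':[(.027,0,.055)],'stripbottle':[(.019,0,.085)]}
a=np.linspace(0,2*np.pi,48,endpoint=False)
S=6
def render(c,k,p,box):
    x0,y0,w,h=box;im=np.zeros((h*S,w*S),np.uint8)
    for r,z0,z1 in M[k]:
        P=np.concatenate([np.stack([p[0]+r*np.cos(a),p[1]+r*np.sin(a),0*a+p[2]+z],1) for z in(z0,z1)])
        q=c['camera_matrix']@(c['R']@P.T+c['t'][:,None]);q=(q[:2]/q[2]).T
        cv2.fillConvexPoly(im,cv2.convexHull(np.round(((q-[x0,y0])+.5)*S*16).astype(np.int32)),1,shift=4)
    return cv2.resize(im.astype(np.float32),(w,h),interpolation=cv2.INTER_AREA)
def fit(views,k,p0,free=3):
    """views: list of (cam, mask)"""
    def cost(v):
        p=list(v)+[p0[2]]*(3-len(v));t=0
        for c,m in views:
            u=proj(c,p0).astype(int);box=(u[0]-45,u[1]-45,90,90)
            mm=m[max(box[1],0):box[1]+90,max(box[0],0):box[0]+90]
            box=(max(box[0],0),max(box[1],0),mm.shape[1],mm.shape[0])
            r=render(c,k,p,box);t+=np.abs(r-mm).sum()/r.sum()
        return t/len(views)
    n=free;s=np.vstack([p0[:n]]+[np.array(p0[:n])+.006*np.eye(n)[i] for i in range(n)])
    r=minimize(cost,p0[:n],method='Nelder-Mead',options=dict(initial_simplex=s,xatol=1e-4,fatol=1e-4))
    return r.x,r.fun
E
cat > m1.py <<'E'
from fit import *
P={'stand':(.625,.002),'cartridge':(.484,-.247),'screen':(.632,.168),'spacer':(.614,-.174),'cap':(.455,.245),'tin':(.484,.13),'jar':(.44,-.025),'stripbottle':(.545,-.37)}
C={n:shot(n) for n in('scene','top')}
for k,xy in P.items():
    p0=(*xy,0.);V=[]
    out=[]
    for n,c in C.items():
        b=None
        for d in finder.outline_of(n,k):
            m=d['pixels'];ys,xs=np.nonzero(m)
            if len(xs)<20: continue
            e=np.hypot(*(proj(c,p0)+[0,-5]-[xs.mean(),ys.mean()]))
            if e<16 and (b is None or m.sum()>0 and e<b[0]): b=(e,m,d['confidence'])
        if b is None: out.append(n+' missing');continue
        V.append((c,b[1].astype(np.float32)));x,f=fit(V[-1:],k,p0,2);out.append((n,np.round(x,4).tolist(),round(f,2)))
    if len(V)>1: x,f=fit(V,k,p0,3);out.append((np.round(x,4).tolist(),round(f,2)))
    print(k,out)
c=C['scene'];f=c['frame']
t=[cv2.resize(f[v-40:v+40,u-40:u+40],(390,290)) for u,v in((310,236),(300,125),(347,190),(258,298))]
im=np.vstack([np.hstack(t[:2]),np.hstack(t[2:])]);cv2.imwrite('pics/crop1.png',im[...,::-1])
E
python3 m1.py
```

```text
stand [('scene', [0.6254, 0.0061], np.float64(0.1)), ('top', [0.6252, 0.0065], np.float64(0.08)), ([0.6254, 0.0066, -0.0019], np.float64(0.09))]
cartridge [('scene', [0.4791, -0.2469], np.float64(0.05)), ('top', [0.481, -0.2472], np.float64(0.19)), ([0.4807, -0.2479, 0.0031], np.float64(0.13))]
screen [('scene', [0.6345, 0.169], np.float64(0.11)), ('top', [0.635, 0.1682], np.float64(0.19)), ([0.6348, 0.1682, 0.0005], np.float64(0.15))]
spacer [('scene', [0.6152, -0.1738], np.float64(0.23)), ('top', [0.6173, -0.1736], np.float64(0.46)), ([0.6152, -0.1733, -0.0018], np.float64(0.35))]
cap [('scene', [0.4564, 0.2507], np.float64(0.15)), ('top', [0.4573, 0.2493], np.float64(0.12)), ([0.4569, 0.25, -0.002], np.float64(0.13))]
tin [('scene', [0.4835, 0.132], np.float64(0.09)), ('top', [0.4839, 0.1323], np.float64(0.12)), ([0.4837, 0.1318, -0.0002], np.float64(0.11))]
jar ['scene missing', 'top missing']
stripbottle [('scene', [0.5423, -0.374], np.float64(0.11)), ('top', [0.5421, -0.3736], np.float64(0.11)), ([0.5421, -0.374, -0.0009], np.float64(0.11))]
```

View pics/crop1.png

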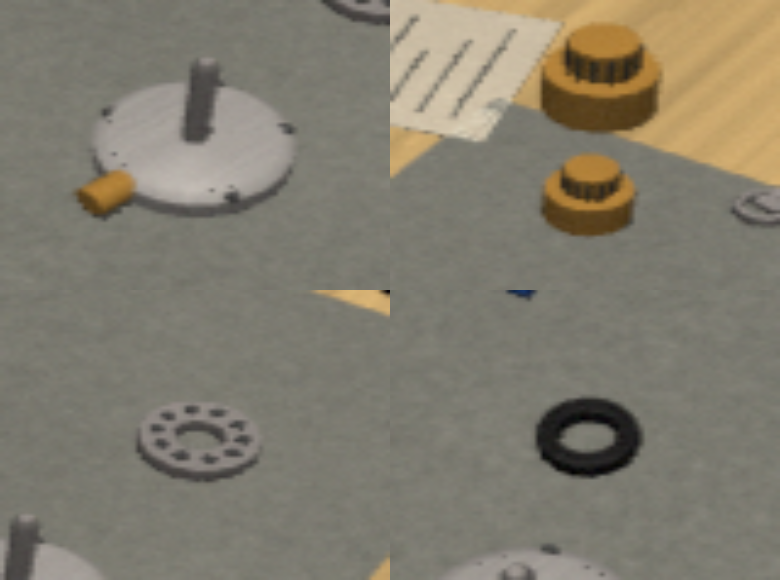

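The crop confirms the choices: stand with its rod at scene (310,236), small cap at (300,138) below the larger one, ten-hole screen and plain black spacer. The two-view heights agree with bench level. First move: toward the mat while turning.

Units first: turns go in shares of 90 degrees. So 50 degrees / 90 = 0.5556.

Call:
{"op": "play_rows", "data": {
  "motion": [
    [[-0.26,-0.18,0,0,0,0.5556],[-0.26,-0.18,0,0,0,0.5556],[-0.26,-0.18,0,0,0,0.5556],[-0.26,-0.18,0,0,0,0.5556],[-0.26,-0.18,0,0,0,0.5556],[-0.26,-0.18,0,0,0,0.5556],[-0.26,-0.18,0,0,0,0.5556],[-0.26,-0.18,0,0,0,0.5556]]
  ]
}}

```text
time_s: 2.47
position: [0.3923, 0.3339, 0.2398]
tcp_rot: [[-0.354, 0.935, 0.001], [0.935, 0.354, -0.001], [-0.001, 0.001, -1.0]]
force: [-0.1, 0.5, -0.2]
opening: 0.999
grasp_force: 0.0
```

```bash
cat > st.py <<'E'
from h import *
import sys
s=bot.read_state();R=s['tcp_rot'];print(round(s['time_s'],2),np.round(s['position'],4),'yhead',np.degrees(np.arctan2(R[1,1],R[0,1])).round(2),'tilt',np.round(R[:2,2],4),'F',np.round(s['force'],1),'op',round(s['opening']*87,1),round(s['grasp_force'],1),'J',np.round(s['joint_positions'],1))
if len(sys.argv)>3:
    d=np.array([float(v) for v in sys.argv[1:4]])-s['position'];print('tool delta',np.round(R.T@d,4))
E
python3 st.py .48 -.248 .15
```

```text
2.47 [0.3923 0.3339 0.2398] yhead 20.74 tilt [ 0.0015 -0.0007] F [-0.1  0.5 -0.2] op 86.9 0.0 J [28.  21.8 97.7 -0.1 60.5  7.3]
tool delta [-0.5751 -0.1241  0.0904]
```

Scaled: 21 degrees / 90 = 0.2333.

Call:
{"op": "play_rows", "data": {
  "motion": [
    [[-0.29,-0.06,0.05,0,0,0.2333],[-0.29,-0.06,0.05,0,0,0.2333],[-0.29,-0.06,0.05,0,0,0.2333],[-0.29,-0.06,0.05,0,0,0.2333],[-0.29,-0.06,0.05,0,0,0.2333],[-0.29,-0.06,0.05,0,0,0.2333],[-0.29,-0.06,0.05,0,0,0.2333],[-0.29,-0.06,0.05,0,0,0.2333]]
  ]
}}

```text
time_s: 3.13
position: [0.4402, 0.0396, 0.1892]
tcp_rot: [[0.004, 1.0, 0.002], [1.0, -0.004, -0.002], [-0.002, 0.002, -1.0]]
force: [-0.2, 0.4, 0.8]
opening: 0.998
grasp_force: 0.0
```

Call:
{"op": "play_rows", "data": {
  "motion": [
    [[-0.288,0.04,0.06,0,0,0],[-0.288,0.04,0.06,0,0,0],[-0.288,0.04,0.06,0,0,0],[-0.288,0.04,0.06,0,0,0],[-0.288,0.04,0.06,0,0,0],[-0.288,0.04,0.06,0,0,0],[-0.288,0.04,0.06,0,0,0],[-0.288,0.04,0.06,0,0,0]]
  ]
}}

```text
time_s: 3.8
position: [0.4816, -0.2507, 0.129]
tcp_rot: [[0.003, 1.0, 0.005], [1.0, -0.003, -0.006], [-0.006, 0.005, -1.0]]
force: [0.1, 0.9, 1.1]
opening: 1.001
grasp_force: 0.0
```

```bash
python3 st.py .480 -.2475 .03; python3 st.py
```

```text
3.8 [ 0.4816 -0.2507  0.129 ] yhead -0.16 tilt [ 0.0047 -0.0055] F [0.1 0.9 1.1] op 87.1 0.0 J [-39.3  33.   99.9  -0.1  46.7 -39. ]
tool delta [ 0.0038 -0.002   0.099 ]
3.8 [ 0.4816 -0.2507  0.129 ] yhead -0.16 tilt [ 0.0047 -0.0055] F [0.1 0.9 1.1] op 87.1 0.0 J [-39.3  33.   99.9  -0.1  46.7 -39. ]
```

Call:
{"op": "play_rows", "data": {
  "motion": [
    [[0.002,-0.001,0.02,0,0,0],[0.003,-0.002,0.04,0,0,0],[0.003,-0.002,0.06,0,0,0],[0.003,-0.002,0.08,0,0,0],[0.003,-0.002,0.09,0,0,0],[0.003,-0.002,0.098,0,0,0],[0.003,-0.002,0.098,0,0,0],[0.003,-0.002,0.098,0,0,0]]
  ]
}}

```text
time_s: 4.47
position: [0.4773, -0.2401, 0.0318]
tcp_rot: [[-0.002, 1.0, 0.0], [1.0, 0.002, -0.0], [-0.0, 0.0, -1.0]]
force: [-0.5, -0.1, -0.7]
opening: 1.002
grasp_force: 0.0
```

```bash
python3 st.py .480 -.2475 .03; python3 - <<'E'
from h import *
a=shot('scene');b=shot('top');u=proj(a,(.48,-.25,.04)).astype(int);v=proj(b,(.48,-.25,.04)).astype(int)
f=lambda c,u:cv2.resize(c['frame'][u[1]-50:u[1]+50,u[0]-50:u[0]+50],(400,400),interpolation=cv2.INTER_CUBIC)
cv2.imwrite('pics/g1.png',np.hstack([f(a,u),f(b,v)])[...,::-1])
E
```

```text
4.47 [ 0.4773 -0.2401  0.0318] yhead 0.12 tilt [ 0.0002 -0.0001] F [-0.5 -0.1 -0.7] op 87.1 0.0 J [-38.7  42.4 103.4   0.   34.2 -38.8]
tool delta [-0.0074  0.0026  0.0018]
```

View pics/g1.png

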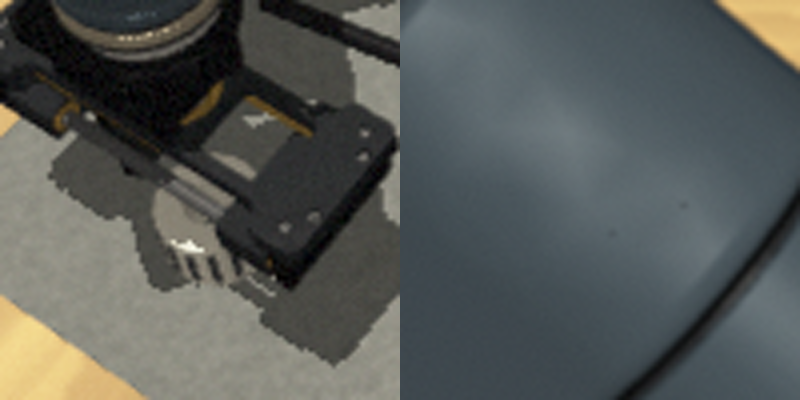

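The scene crop (left half) shows the open fingers straddling the cartridge, seen at about (210,250) in the crop. The top view is blocked by the arm. I'll centre the gripper and close.

Call:
{"op": "play_rows", "data": {
  "motion": [
    [[-0.0075,0.003,0.002,0,0,0],[-0.0075,0.003,0.002,0,0,0],[-0.0075,0.003,0.002,0,0,0],[-0.0075,0.003,0.002,0,0,0],[-0.0075,0.003,0.002,0,0,0]]
  ]
}}

```text
time_s: 4.98
position: [0.48, -0.2478, 0.0297]
tcp_rot: [[-0.002, 1.0, 0.0], [1.0, 0.002, -0.0], [-0.0, 0.0, -1.0]]
force: [-0.2, 0.0, -0.5]
opening: 0.999
grasp_force: 0.0
```

Call:
{"op": "play_rows", "data": {
  "motion": [
    [[0,0,0,0,0,0],[0,0,0,0,0,0],[0,0,0,0,0,0],[0,0,0,0,0,0],[0,0,0,0,0,0],[0,0,0,0,0,0],[0,0,0,0,0,0],[0,0,0,0,0,0]]
  ],
  "fingers": 0.0
}}

```text
time_s: 5.65
position: [0.4801, -0.2478, 0.0295]
tcp_rot: [[-0.002, 1.0, 0.0], [1.0, 0.002, -0.0], [-0.0, 0.0, -1.0]]
force: [-0.1, -0.4, -0.2]
opening: 0.616
grasp_force: 30.0
```

Call:
{"op": "play_rows", "data": {
  "motion": [
    [[0,0,-0.01,0,0,0],[0,0,-0.03,0,0,0],[0,0,-0.05,0,0,0],[0,0,-0.07,0,0,0],[0,0,-0.09,0,0,0],[0,0,-0.11,0,0,0],[0,0,-0.12,0,0,0],[0,0,-0.12,0,0,0]]
  ]
}}

```text
time_s: 6.32
position: [0.4812, -0.2486, 0.1523]
tcp_rot: [[-0.002, 1.0, 0.004], [1.0, 0.002, -0.003], [-0.003, 0.004, -1.0]]
force: [0.6, -1.1, -0.6]
opening: 0.619
grasp_force: 30.0
```

Call:
{"op": "play_rows", "data": {
  "motion": [
    [[0.015,0.01,0,0,0,0],[0.04,0.024,0,0,0,0],[0.07,0.04,0,0,0,0],[0.1,0.058,0,0,0,0],[0.13,0.075,0,0,0,0],[0.16,0.092,0,0,0,0],[0.19,0.108,0,0,0,0],[0.215,0.122,0,0,0,0]]
  ]
}}

```text
time_s: 6.98
position: [0.6015, -0.0301, 0.1481]
tcp_rot: [[-0.003, 1.0, -0.002], [1.0, 0.003, 0.001], [0.001, -0.002, -1.0]]
force: [0.8, -0.8, -0.9]
opening: 0.617
grasp_force: 30.0
```

Call:
{"op": "play_rows", "data": {
  "motion": [
    [[0.02,0.012,0,0,0,0],[0.03,0.018,0,0,0,0],[0.038,0.022,0,0,0,0],[0.0395,0.023,0,0,0,0],[0.0395,0.023,0,0,0,0],[0.0395,0.023,0,0,0,0],[0.0395,0.023,0,0,0,0]]
  ]
}}

```text
time_s: 7.57
position: [0.624, 0.0057, 0.1494]
tcp_rot: [[-0.0, 1.0, -0.001], [1.0, 0.0, -0.0], [-0.0, -0.001, -1.0]]
force: [-0.1, -0.1, -0.0]
opening: 0.618
grasp_force: 30.0
```

```bash
python3 st.py .6254 .0066 .15; python3 - <<'E'
from h import *
a=shot('scene');u=proj(a,(.625,.0066,.08)).astype(int)
for z in (.05,.09,.12,.15): print(proj(a,(.6254,.0066,z))-u)
cv2.imwrite('pics/g2.png',cv2.resize(a['frame'][u[1]-50:u[1]+50,u[0]-60:u[0]+60],(600,500),interpolation=cv2.INTER_CUBIC)[...,::-1])
E
```

```text
7.57 [0.624  0.0057 0.1494] yhead 0.01 tilt [-0.0009 -0.0002] F [-0.1 -0.1 -0. ] op 53.8 30.0 J [-9.7 36.4 86.8 -0.  56.9 -9.7]
tool delta [ 0.0009  0.0014 -0.0006]
[-0.55271878  9.00169846]
[ 0.84537366 -2.63803461]
[  1.96102827 -11.92634881]
[  3.13958819 -21.73837733]
```

View pics/g2.png

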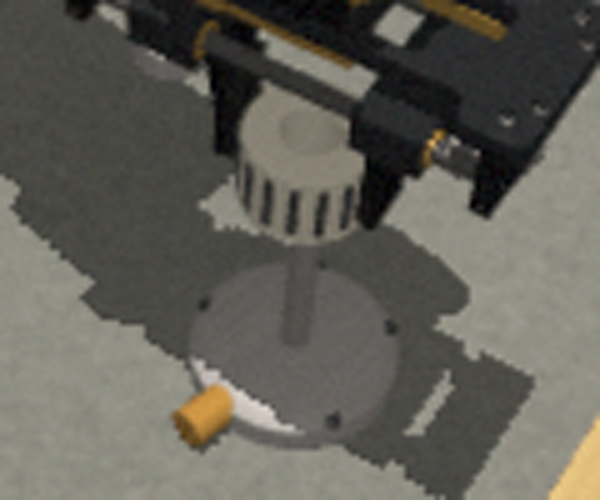

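The cartridge hangs level above the rod, which is centred beneath it at crop (300,290). I'll lower it.

Call:
{"op": "play_rows", "data": {
  "motion": [
    [[0.001,0.0015,0.005,0,0,0],[0.001,0.0015,0.02,0,0,0],[0.001,0.0015,0.035,0,0,0],[0.001,0.0015,0.05,0,0,0],[0.001,0.0015,0.065,0,0,0],[0.001,0.0015,0.08,0,0,0],[0.001,0.0015,0.09,0,0,0],[0.001,0.0015,0.094,0,0,0]]
  ]
}}

```text
time_s: 8.28
position: [0.6249, 0.0077, 0.0537]
tcp_rot: [[-0.001, 1.0, -0.003], [1.0, 0.001, 0.0], [0.0, -0.003, -1.0]]
force: [-0.4, -0.4, -1.9]
opening: 0.617
grasp_force: 30.0
```

Call:
{"op": "play_rows", "data": {
  "motion": [
    [[0,0,0.001,0,0,0],[0,0,0.002,0,0,0],[0,0,0.003,0,0,0],[0,0,0.004,0,0,0],[0,0,0.005,0,0,0],[0,0,0.005,0,0,0],[0,0,0.005,0,0,0]]
  ]
}}

```text
time_s: 8.87
position: [0.6262, 0.008, 0.0509]
tcp_rot: [[-0.002, 1.0, 0.001], [1.0, 0.002, -0.0], [-0.0, 0.001, -1.0]]
force: [-0.2, -0.5, -1.0]
opening: 0.622
grasp_force: 30.0
```

Call:
{"op": "play_rows", "data": {
  "motion": [
    [[-0.0005,0,0.0005,0,0,0],[-0.001,-0.0005,0.001,0,0,0],[-0.001,-0.0005,0.0015,0,0,0],[-0.001,-0.0005,0.002,0,0,0],[-0.001,-0.0005,0.002,0,0,0],[-0.001,-0.0005,0.002,0,0,0]]
  ]
}}

```text
time_s: 9.37
position: [0.6256, 0.0069, 0.0495]
tcp_rot: [[-0.002, 1.0, 0.0], [1.0, 0.002, -0.0], [-0.0, 0.0, -1.0]]
force: [-1.1, 0.2, 5.0]
opening: 0.621
grasp_force: 30.0
```

Call:
{"op": "play_rows", "data": {
  "motion": [
    [[0,0,0,0,0,0],[0,0,0,0,0,0],[0,0,0,0,0,0],[0,0,0,0,0,0],[0,0,0,0,0,0],[0,0,0,0,0,0]]
  ],
  "fingers": 0.085
}}

```text
time_s: 9.87
position: [0.6255, 0.007, 0.0483]
tcp_rot: [[-0.002, 1.0, -0.0], [1.0, 0.002, 0.0], [0.0, -0.0, -1.0]]
force: [0.5, 0.1, -0.1]
opening: 0.944
grasp_force: 0.0
```

Call:
{"op": "play_rows", "data": {
  "motion": [
    [[0,0,-0.01,0,0,0],[0,0,-0.025,0,0,0],[0,0,-0.04,0,0,0],[0,0,-0.055,0,0,0],[0,0,-0.07,0,0,0],[0,0,-0.085,0,0,0],[0,0,-0.095,0,0,0],[0,0,-0.1,0,0,0]]
  ]
}}

```text
time_s: 10.53
position: [0.6265, 0.0069, 0.1508]
tcp_rot: [[-0.002, 1.0, 0.003], [1.0, 0.002, -0.001], [-0.001, 0.003, -1.0]]
force: [0.6, 0.2, 0.5]
opening: 0.974
grasp_force: 0.0
```

Call:
{"op": "play_rows", "data": {
  "motion": [
    [[0.02,0.001,0,0,0,0],[0.05,0.003,0,0,0,0],[0.09,0.006,0,0,0,0],[0.12,0.007,0,0,0,0],[0.15,0.009,0,0,0,0],[0.161,0.009,0,0,0,0],[0.161,0.009,0.01,0,0,0],[0.161,0.009,0.02,0,0,0]]
  ]
}}

```text
time_s: 11.2
position: [0.6343, 0.1679, 0.1281]
tcp_rot: [[-0.003, 1.0, 0.001], [1.0, 0.003, -0.001], [-0.001, 0.001, -1.0]]
force: [0.1, -0.3, -0.3]
opening: 0.979
grasp_force: 0.0
```

Call:
{"op": "play_rows", "data": {
  "motion": [
    [[0,0,0.02,0,0,0],[0,0,0.04,0,0,0],[0,0,0.06,0,0,0],[0,0,0.075,0,0,0],[0,0,0.08,0,0,0],[0,0,0.08,0,0,0],[0,0,0.08,0,0,0],[0,0,0.08,0,0,0]]
  ]
}}

```text
time_s: 11.87
position: [0.6351, 0.1672, 0.0493]
tcp_rot: [[-0.001, 1.0, 0.002], [1.0, 0.001, -0.0], [-0.0, 0.002, -1.0]]
force: [0.0, 0.5, -0.6]
opening: 0.98
grasp_force: 0.0
```

```bash
python3 st.py .6348 .1685 .0195; python3 - <<'E'
from fit import *
V=[]
for n in('scene','top'):
    c=shot(n)
    for d in finder.outline_of(n,'cartridge'):
        m=d['pixels'];ys,xs=np.nonzero(m);e=np.hypot(*(proj(c,(.625,.007,.04))-[xs.mean(),ys.mean()]))
        if e<12: print(n,e,m.sum(),fit([(c,m.astype(np.float32))],'cartridge',(.6254,.0066,.02),2));break
a=shot('scene');u=proj(a,(.625,.08,.04)).astype(int)
cv2.imwrite('pics/g3.png',cv2.resize(a['frame'][u[1]-70:u[1]+70,u[0]-90:u[0]+90],(720,560),interpolation=cv2.INTER_CUBIC)[...,::-1])
E
```

```text
11.87 [0.6351 0.1672 0.0493] yhead 0.05 tilt [ 0.0015 -0.    ] F [ 0.   0.5 -0.6] op 85.3 0.0 J [ 5.  46.3 84.5 -0.  49.1  5. ]
tool delta [ 0.0013 -0.0003  0.0298]
scene 1.6638151638993388 548 (array([0.62316936, 0.0072218 ]), np.float64(0.21859948337078094))
top 1.0837186774481684 397 (array([0.62447485, 0.00482727]), np.float64(0.16756625473499298))
```

View pics/g3.png

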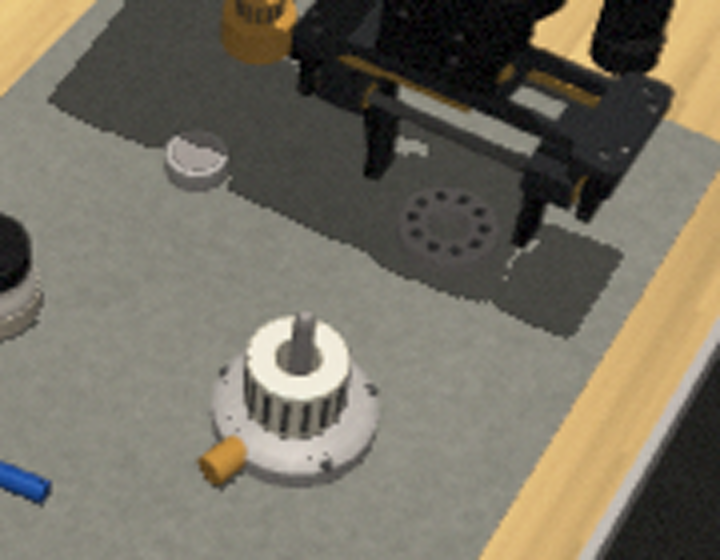

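The cartridge sits squarely on the base with the rod centred in its bore, crop (298,350). The fingers straddle the screen at crop (447,222). I'll descend and grip.

Call:
{"op": "play_rows", "data": {
  "motion": [
    [[0.001,0,0.008,0,0,0],[0.001,0,0.016,0,0,0],[0.001,0,0.022,0,0,0],[0.001,0,0.026,0,0,0],[0.001,0,0.029,0,0,0],[0.001,0,0.0295,0,0,0],[0.001,0,0.0295,0,0,0],[0.001,0,0.0295,0,0,0]]
  ]
}}

```text
time_s: 12.78
position: [0.6344, 0.169, 0.0191]
tcp_rot: [[-0.002, 1.0, 0.0], [1.0, 0.002, -0.0], [-0.0, 0.0, -1.0]]
force: [0.4, -0.0, 1.0]
opening: 0.977
grasp_force: 0.0
```

Call:
{"op": "play_rows", "data": {
  "motion": [
    [[0,0,0,0,0,0],[0,0,0,0,0,0],[0,0,0,0,0,0],[0,0,0,0,0,0],[0,0,0,0,0,0],[0,0,0,0,0,0],[0,0,0,0,0,0]]
  ],
  "fingers": 0.0
}}

```text
time_s: 13.37
position: [0.6344, 0.169, 0.0192]
tcp_rot: [[-0.002, 1.0, 0.0], [1.0, 0.002, 0.0], [0.0, 0.0, -1.0]]
force: [-0.7, 1.3, 1.4]
opening: 0.684
grasp_force: 30.0
```

Call:
{"op": "play_rows", "data": {
  "motion": [
    [[0,0,-0.01,0,0,0],[0,0,-0.03,0,0,0],[0,0,-0.05,0,0,0],[0,0,-0.07,0,0,0],[0,0,-0.09,0,0,0],[0,0,-0.11,0,0,0],[0,0,-0.12,0,0,0],[0,0,-0.121,0,0,0]]
  ]
}}

```text
time_s: 14.03
position: [0.6359, 0.1692, 0.1431]
tcp_rot: [[-0.002, 1.0, 0.005], [1.0, 0.002, 0.001], [0.0, 0.005, -1.0]]
force: [1.1, 0.5, -0.5]
opening: 0.683
grasp_force: 30.0
```

Call:
{"op": "play_rows", "data": {
  "motion": [
    [[-0.015,-0.001,0,0,0,0],[-0.04,-0.002,0,0,0,0],[-0.065,-0.003,0,0,0,0],[-0.09,-0.005,0,0,0,0],[-0.115,-0.006,0,0,0,0],[-0.138,-0.008,0,0,0,0],[-0.155,-0.009,0,0,0,0],[-0.162,-0.009,0,0,0,0]]
  ]
}}

```text
time_s: 14.7
position: [0.624, 0.0036, 0.1382]
tcp_rot: [[0.001, 1.0, -0.004], [1.0, -0.001, -0.0], [-0.0, -0.004, -1.0]]
force: [-0.0, -0.2, -0.3]
opening: 0.683
grasp_force: 30.0
```

Call:
{"op": "play_rows", "data": {
  "motion": [
    [[0,0,0,0,0,0],[0,0,0,0,0,0],[0,0,0,0,0,0],[0,0,0,0,0,0]]
  ]
}}

```text
time_s: 15.03
position: [0.6253, 0.0082, 0.1397]
tcp_rot: [[-0.003, 1.0, -0.001], [1.0, 0.003, 0.0], [0.0, -0.001, -1.0]]
force: [0.3, -0.8, -2.0]
opening: 0.684
grasp_force: 30.0
```

```bash
python3 st.py .6254 .0066 .0772; python3 - <<'E'
from h import *
a=shot('scene');u=proj(a,(.625,.0066,.1)).astype(int)
cv2.imwrite('pics/g4.png',cv2.resize(a['frame'][u[1]-50:u[1]+50,u[0]-60:u[0]+60],(600,500),interpolation=cv2.INTER_CUBIC)[...,::-1])
E
```

```text
15.03 [0.6253 0.0082 0.1397] yhead 0.19 tilt [-0.0007  0.0004] F [ 0.3 -0.8 -2. ] op 59.5 30.0 J [-9.5 37.2 86.9  0.  55.9 -9.7]
tool delta [-0.0016  0.0001  0.0625]
```

View pics/g4.png

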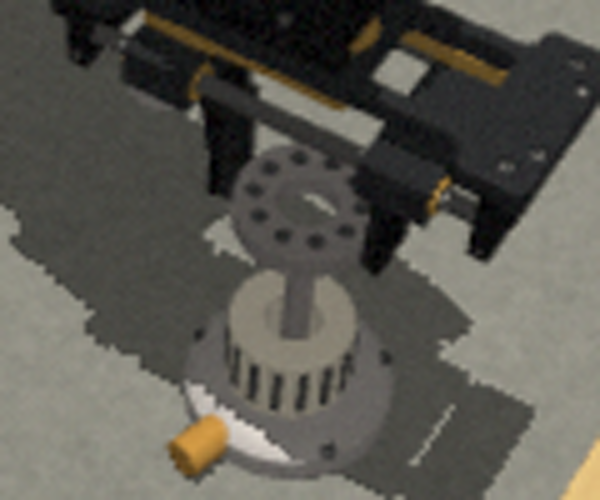

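The screen is level and its bore lies over the rod, crop (300,290). I'll lower it.

Call:
{"op": "play_rows", "data": {
  "motion": [
    [[-0.0005,0,0.005,0,0,0],[-0.0005,0,0.015,0,0,0],[-0.0005,0,0.025,0,0,0],[-0.0005,0,0.035,0,0,0],[-0.0005,0,0.045,0,0,0],[-0.0005,0,0.052,0,0,0],[-0.0005,0,0.056,0,0,0],[-0.0005,0,0.057,0,0,0]]
  ]
}}

```text
time_s: 15.75
position: [0.6249, 0.0065, 0.0816]
tcp_rot: [[-0.002, 1.0, -0.002], [1.0, 0.002, 0.0], [0.0, -0.002, -1.0]]
force: [-0.5, 0.3, -0.8]
opening: 0.682
grasp_force: 30.0
```

Call:
{"op": "play_rows", "data": {
  "motion": [
    [[0,0,0.001,0,0,0],[0,0,0.002,0,0,0],[0,0,0.003,0,0,0],[0,0,0.004,0,0,0],[0,0,0.0045,0,0,0],[0,0,0.0045,0,0,0],[0,0,0.0045,0,0,0]]
  ]
}}

```text
time_s: 16.33
position: [0.6256, 0.0065, 0.0787]
tcp_rot: [[-0.002, 1.0, 0.0], [1.0, 0.002, -0.0], [-0.0, 0.0, -1.0]]
force: [0.5, 0.4, -0.9]
opening: 0.68
grasp_force: 30.0
```

Call:
{"op": "play_rows", "data": {
  "motion": [
    [[0,0,0.0005,0,0,0],[0,0,0.001,0,0,0],[0,0,0.0015,0,0,0],[0,0,0.002,0,0,0],[0,0,0.002,0,0,0],[0,0,0.002,0,0,0]]
  ]
}}

```text
time_s: 16.83
position: [0.6256, 0.0065, 0.0772]
tcp_rot: [[-0.002, 1.0, 0.0], [1.0, 0.002, -0.0], [-0.0, 0.0, -1.0]]
force: [-2.0, -0.1, 4.8]
opening: 0.681
grasp_force: 30.0
```

Call:
{"op": "play_rows", "data": {
  "motion": [
    [[0,0,0,0,0,0],[0,0,0,0,0,0],[0,0,0,0,0,0],[0,0,0,0,0,0],[0,0,0,0,0,0],[0,0,0,0,0,0]]
  ],
  "fingers": 0.085
}}

```text
time_s: 17.33
position: [0.6255, 0.0065, 0.0762]
tcp_rot: [[-0.002, 1.0, -0.0], [1.0, 0.002, 0.0], [0.0, -0.0, -1.0]]
force: [0.0, 0.8, -0.6]
opening: 0.963
grasp_force: 0.0
```

Call:
{"op": "play_rows", "data": {
  "motion": [
    [[0,0,-0.01,0,0,0],[0,0,-0.025,0,0,0],[0,0,-0.04,0,0,0],[0,0,-0.055,0,0,0],[0,0,-0.07,0,0,0],[0,0,-0.08,0,0,0],[0,0,-0.088,0,0,0],[0,0,-0.09,0,0,0]]
  ]
}}

```text
time_s: 18.0
position: [0.6264, 0.0064, 0.1684]
tcp_rot: [[-0.002, 1.0, 0.003], [1.0, 0.002, -0.0], [-0.0, 0.003, -1.0]]
force: [0.4, -0.6, -0.2]
opening: 0.977
grasp_force: 0.0
```

Call:
{"op": "play_rows", "data": {
  "motion": [
    [[-0.02,-0.001,0,0,0,0],[-0.05,-0.003,0,0,0,0],[-0.08,-0.005,0,0,0,0],[-0.11,-0.006,0,0,0,0],[-0.14,-0.008,0,0,0,0],[-0.165,-0.009,0,0,0,0],[-0.178,-0.01,0,0,0,0],[-0.18,-0.01,0.01,0,0,0]]
  ]
}}

```text
time_s: 18.67
position: [0.617, -0.1768, 0.1576]
tcp_rot: [[0.001, 1.0, 0.004], [1.0, -0.001, -0.002], [-0.002, 0.004, -1.0]]
force: [0.8, 0.8, -0.3]
opening: 0.974
grasp_force: 0.0
```

Call:
{"op": "play_rows", "data": {
  "motion": [
    [[0,0,0.02,0,0,0],[0,0,0.045,0,0,0],[0,0,0.07,0,0,0],[0,0,0.09,0,0,0],[0,0,0.105,0,0,0],[0,0,0.107,0,0,0],[0,0,0.107,0,0,0],[0,0,0.107,0,0,0]]
  ]
}}

```text
time_s: 19.33
position: [0.6162, -0.1726, 0.0497]
tcp_rot: [[-0.003, 1.0, 0.0], [1.0, 0.003, 0.0], [0.0, 0.0, -1.0]]
force: [-0.0, -0.5, 0.4]
opening: 0.979
grasp_force: 0.0
```

```bash
python3 st.py .6155 -.1735 .0205; python3 - <<'E'
from h import *
a=shot('scene');u=proj(a,(.62,-.08,.03)).astype(int)
cv2.imwrite('pics/g5.png',cv2.resize(a['frame'][u[1]-70:u[1]+70,u[0]-90:u[0]+90],(720,560),interpolation=cv2.INTER_CUBIC)[...,::-1])
E
```

```text
19.33 [ 0.6162 -0.1726  0.0497] yhead 0.15 tilt [0.0001 0.0003] F [-0.  -0.5  0.4] op 85.2 0.0 J [-25.6  45.4  87.1   0.   47.5 -25.8]
tool delta [-0.0009 -0.0007  0.0292]
```

View pics/g5.png

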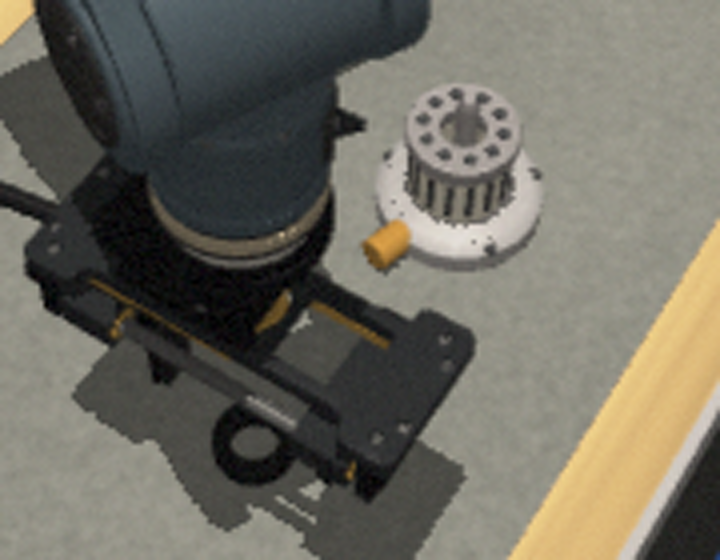

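The screen sits squarely on the cartridge, crop (463,130), and the fingers are over the spacer, crop (253,445). I'll descend and grip.

Call:
{"op": "play_rows", "data": {
  "motion": [
    [[-0.001,-0.0005,0.008,0,0,0],[-0.001,-0.0005,0.016,0,0,0],[-0.001,-0.0005,0.022,0,0,0],[-0.001,-0.0005,0.026,0,0,0],[-0.001,-0.0005,0.028,0,0,0],[-0.001,-0.0005,0.0285,0,0,0],[-0.001,-0.0005,0.0285,0,0,0],[-0.001,-0.0005,0.0285,0,0,0]]
  ]
}}

```text
time_s: 20.05
position: [0.6156, -0.1746, 0.0212]
tcp_rot: [[-0.002, 1.0, 0.0], [1.0, 0.002, -0.0], [-0.0, 0.0, -1.0]]
force: [0.4, -1.0, 0.2]
opening: 0.98
grasp_force: 0.0
```

Call:
{"op": "play_rows", "data": {
  "motion": [
    [[0,0,0,0,0,0],[0,0,0,0,0,0],[0,0,0,0,0,0],[0,0,0,0,0,0],[0,0,0,0,0,0],[0,0,0,0,0,0],[0,0,0,0,0,0],[0,0,0,0,0,0]]
  ],
  "fingers": 0.0
}}

```text
time_s: 20.72
position: [0.6155, -0.1745, 0.0211]
tcp_rot: [[-0.002, 1.0, 0.0], [1.0, 0.002, -0.0], [-0.0, 0.0, -1.0]]
force: [-0.5, -1.1, 0.2]
opening: 0.469
grasp_force: 30.0
```

Call:
{"op": "play_rows", "data": {
  "motion": [
    [[0,0,-0.01,0,0,0],[0,0,-0.03,0,0,0],[0,0,-0.05,0,0,0],[0,0,-0.07,0,0,0],[0,0,-0.09,0,0,0],[0,0,-0.11,0,0,0],[0,0,-0.127,0,0,0],[0,0,-0.129,0,0,0]]
  ]
}}

```text
time_s: 21.38
position: [0.6175, -0.1754, 0.1544]
tcp_rot: [[-0.002, 1.0, 0.007], [1.0, 0.002, -0.003], [-0.003, 0.007, -1.0]]
force: [-0.2, 1.0, -0.5]
opening: 0.466
grasp_force: 30.0
```

Call:
{"op": "play_rows", "data": {
  "motion": [
    [[0.015,0.001,0,0,0,0],[0.045,0.003,0,0,0,0],[0.075,0.004,0,0,0,0],[0.105,0.006,0,0,0,0],[0.135,0.008,0,0,0,0],[0.16,0.009,0,0,0,0],[0.175,0.01,0,0,0,0],[0.1805,0.01,0,0,0,0]]
  ]
}}

```text
time_s: 22.05
position: [0.6238, 0.0094, 0.1487]
tcp_rot: [[-0.005, 1.0, -0.003], [1.0, 0.005, 0.001], [0.001, -0.003, -1.0]]
force: [0.2, 0.0, 0.2]
opening: 0.464
grasp_force: 30.0
```

Call:
{"op": "play_rows", "data": {
  "motion": [
    [[0,0,0,0,0,0],[0,0,0,0,0,0],[0,0,0,0,0,0],[0,0,0,0,0,0],[0,0,0,0,0,0],[0,0,0,0,0,0]]
  ]
}}

```text
time_s: 22.55
position: [0.6251, 0.0049, 0.1501]
tcp_rot: [[-0.0, 1.0, 0.0], [1.0, 0.0, -0.0], [-0.0, 0.0, -1.0]]
force: [0.6, -0.3, -0.9]
opening: 0.463
grasp_force: 30.0
```

```bash
python3 st.py .6254 .006 .0911; python3 - <<'E'
from h import *
a=shot('scene');u=proj(a,(.625,.0066,.1)).astype(int)
print((proj(a,(.6254,.0066,.129))-u+[60,50])*5,(proj(a,(.6254,.0066,.143))-u+[60,50])*5)
cv2.imwrite('pics/g6.png',cv2.resize(a['frame'][u[1]-50:u[1]+50,u[0]-60:u[0]+60],(600,500),interpolation=cv2.INTER_CUBIC)[...,::-1])
E
```

```text
22.55 [0.6251 0.0049 0.1501] yhead 0.02 tilt [ 0.0001 -0.0001] F [ 0.6 -0.3 -0.9] op 40.3 30.0 J [-9.8 36.4 86.6 -0.  57.  -9.8]
tool delta [0.0011 0.0003 0.059 ]
[306.53876901 205.93504504] [309.29342972 183.00128581]
```

View pics/g6.png

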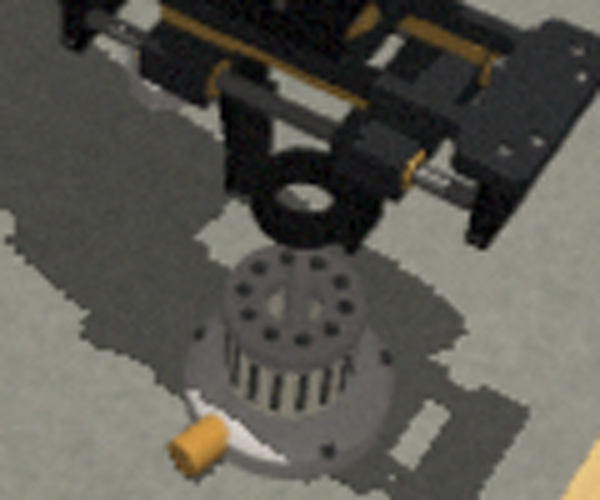

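The spacer is held level. Its hole at crop (307,198) matches the predicted axis, about (308,194). I'll lower it.

Call:
{"op": "play_rows", "data": {
  "motion": [
    [[0.001,0,0.005,0,0,0],[0.001,0,0.015,0,0,0],[0.001,0,0.025,0,0,0],[0.001,0,0.035,0,0,0],[0.001,0,0.043,0,0,0],[0.001,0,0.05,0,0,0],[0.001,0,0.053,0,0,0],[0.001,0,0.0535,0,0,0]]
  ]
}}

```text
time_s: 23.27
position: [0.6245, 0.0071, 0.0953]
tcp_rot: [[-0.002, 1.0, -0.002], [1.0, 0.002, 0.0], [0.0, -0.002, -1.0]]
force: [0.1, -0.2, -0.5]
opening: 0.466
grasp_force: 30.0
```

Call:
{"op": "play_rows", "data": {
  "motion": [
    [[0,0,0.001,0,0,0],[0,0,0.002,0,0,0],[0,0,0.003,0,0,0],[0,0,0.004,0,0,0],[0,0,0.0045,0,0,0],[0,0,0.0045,0,0,0],[0,0,0.0045,0,0,0]]
  ]
}}

```text
time_s: 23.85
position: [0.6251, 0.007, 0.0922]
tcp_rot: [[-0.002, 1.0, 0.0], [1.0, 0.002, -0.0], [-0.0, 0.0, -1.0]]
force: [0.1, 0.2, -1.1]
opening: 0.464
grasp_force: 30.0
```

Call:
{"op": "play_rows", "data": {
  "motion": [
    [[0,0,0.0005,0,0,0],[-0.0005,0,0.001,0,0,0],[-0.0005,0,0.0015,0,0,0],[-0.0005,0,0.002,0,0,0],[-0.0005,0,0.002,0,0,0],[-0.0005,0,0.002,0,0,0]]
  ]
}}

```text
time_s: 24.35
position: [0.6251, 0.0065, 0.091]
tcp_rot: [[-0.002, 1.0, 0.0], [1.0, 0.002, -0.0], [-0.0, 0.0, -1.0]]
force: [-1.4, 0.3, 5.7]
opening: 0.466
grasp_force: 30.0
```

Call:
{"op": "play_rows", "data": {
  "motion": [
    [[0,0,0,0,0,0],[0,0,0,0,0,0],[0,0,0,0,0,0],[0,0,0,0,0,0],[0,0,0,0,0,0],[0,0,0,0,0,0]]
  ],
  "fingers": 0.07
}}

```text
time_s: 24.85
position: [0.625, 0.0065, 0.0898]
tcp_rot: [[-0.002, 1.0, -0.0], [1.0, 0.002, 0.0], [0.0, -0.0, -1.0]]
force: [-0.0, -0.4, 0.3]
opening: 0.781
grasp_force: 0.0
```

Call:
{"op": "play_rows", "data": {
  "motion": [
    [[0,0,-0.01,0,0,0],[0,0,-0.025,0,0,0],[0,0,-0.04,0,0,0],[0,0,-0.055,0,0,0],[0,0,-0.07,0,0,0],[0,0,-0.08,0,0,0],[0,0,-0.088,0,0,0],[0,0,-0.09,0,0,0]]
  ]
}}

```text
time_s: 25.52
position: [0.6259, 0.0064, 0.1819]
tcp_rot: [[-0.002, 1.0, 0.003], [1.0, 0.002, -0.001], [-0.001, 0.003, -1.0]]
force: [0.5, 0.0, -0.7]
opening: 0.803
grasp_force: 0.0
```

Call:
{"op": "play_rows", "data": {
  "motion": [
    [[0.02,-0.014,0,0,0,0],[0.05,-0.035,0,0,0,0],[0.08,-0.055,0,0,0,0],[0.11,-0.076,0,0,0,0],[0.14,-0.097,0,0,0,0],[0.17,-0.117,0,0,0,0],[0.2,-0.138,0,0,0,0],[0.225,-0.155,0,0,0,0]]
  ]
}}

```text
time_s: 26.18
position: [0.4672, 0.2327, 0.1795]
tcp_rot: [[-0.002, 1.0, -0.002], [1.0, 0.002, -0.0], [-0.0, -0.002, -1.0]]
force: [0.3, 0.2, 0.0]
opening: 0.806
grasp_force: 0.0
```

Call:
{"op": "play_rows", "data": {
  "motion": [
    [[0.012,-0.008,0.02,0,0,0],[0.0185,-0.013,0.04,0,0,0],[0.0185,-0.013,0.06,0,0,0],[0.0185,-0.013,0.08,0,0,0],[0.0185,-0.013,0.095,0,0,0],[0.0185,-0.013,0.1,0,0,0],[0.0185,-0.013,0.1,0,0,0],[0.0185,-0.013,0.1,0,0,0]]
  ]
}}

```text
time_s: 26.85
position: [0.4567, 0.2496, 0.08]
tcp_rot: [[-0.002, 1.0, -0.001], [1.0, 0.002, -0.0], [-0.0, -0.001, -1.0]]
force: [0.9, -0.0, 0.3]
opening: 0.804
grasp_force: 0.0
```

```bash
python3 st.py .457 .25 .046; python3 - <<'E'
from h import *
a=shot('scene')
cv2.imwrite('pics/g7.png',cv2.resize(a['frame'][80:280,200:400],(600,600),interpolation=cv2.INTER_CUBIC)[...,::-1])
E
```

```text
26.85 [0.4567 0.2496 0.08  ] yhead 0.09 tilt [-0.0005 -0.0001] F [ 0.9 -0.   0.3] op 70.0 0.0 J [ 16.3  36.8 104.4   0.   38.8  16.3]
tool delta [0.0004 0.0003 0.034 ]
```

View pics/g7.png

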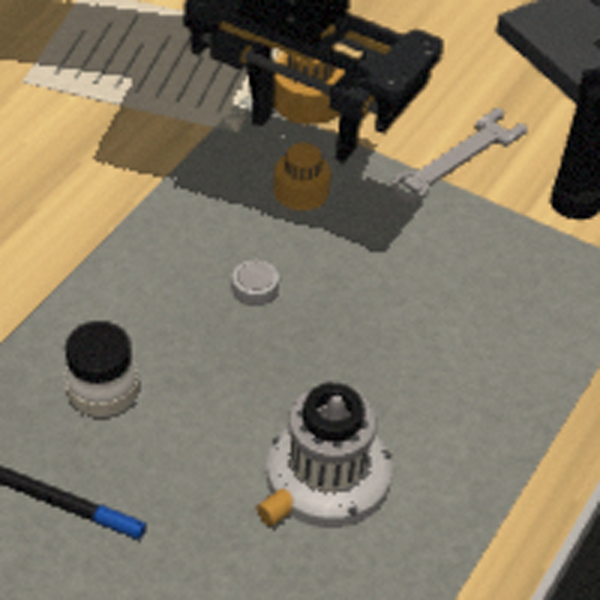

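The spacer is seated on the screen, crop (333,412). The small cap stands at crop (302,175) under the fingers, with the larger cap behind it. I'll descend and grip the knob.

Call:
{"op": "play_rows", "data": {
  "motion": [
    [[0,0,0.01,0,0,0],[0,0,0.018,0,0,0],[0,0,0.025,0,0,0],[0,0,0.03,0,0,0],[0,0,0.033,0,0,0],[0,0,0.034,0,0,0],[0,0,0.034,0,0,0],[0,0,0.034,0,0,0]]
  ]
}}

```text
time_s: 27.57
position: [0.4567, 0.2497, 0.0461]
tcp_rot: [[-0.002, 1.0, 0.0], [1.0, 0.002, 0.0], [0.0, 0.0, -1.0]]
force: [0.4, -0.4, -0.1]
opening: 0.802
grasp_force: 0.0
```

Call:
{"op": "play_rows", "data": {
  "motion": [
    [[0,0,0,0,0,0],[0,0,0,0,0,0],[0,0,0,0,0,0],[0,0,0,0,0,0],[0,0,0,0,0,0],[0,0,0,0,0,0],[0,0,0,0,0,0],[0,0,0,0,0,0]]
  ],
  "fingers": 0.0
}}

```text
time_s: 28.23
position: [0.4568, 0.2497, 0.0461]
tcp_rot: [[-0.002, 1.0, 0.0], [1.0, 0.002, 0.0], [0.0, 0.0, -1.0]]
force: [0.4, 0.0, 0.7]
opening: 0.333
grasp_force: 30.0
```

Call:
{"op": "play_rows", "data": {
  "motion": [
    [[0,0,-0.01,0,0,0],[0,0,-0.03,0,0,0],[0,0,-0.05,0,0,0],[0,0,-0.07,0,0,0],[0,0,-0.09,0,0,0],[0,0,-0.11,0,0,0],[0,0,-0.122,0,0,0],[0,0,-0.124,0,0,0]]
  ]
}}

```text
time_s: 28.9
position: [0.4578, 0.2501, 0.1729]
tcp_rot: [[-0.002, 1.0, 0.005], [1.0, 0.002, 0.001], [0.001, 0.005, -1.0]]
force: [1.0, -0.7, -1.2]
opening: 0.336
grasp_force: 30.0
```

Call:
{"op": "play_rows", "data": {
  "motion": [
    [[-0.012,0.008,0,0,0,0],[-0.034,0.024,0,0,0,0],[-0.06,0.042,0,0,0,0],[-0.088,0.061,0,0,0,0],[-0.116,0.081,0,0,0,0],[-0.144,0.1,0,0,0,0],[-0.172,0.12,0,0,0,0],[-0.198,0.137,0,0,0,0]]
  ]
}}

```text
time_s: 29.57
position: [0.5945, 0.0502, 0.1693]
tcp_rot: [[-0.001, 1.0, -0.001], [1.0, 0.001, 0.0], [0.0, -0.001, -1.0]]
force: [-0.6, 0.3, -1.6]
opening: 0.335
grasp_force: 30.0
```

Call:
{"op": "play_rows", "data": {
  "motion": [
    [[-0.02,0.014,0,0,0,0],[-0.035,0.024,0,0,0,0],[-0.043,0.03,0,0,0,0],[-0.045,0.0315,0,0,0,0],[-0.045,0.0315,0,0,0,0],[-0.045,0.0315,0,0,0,0],[-0.045,0.0315,0,0,0,0],[-0.045,0.0315,0,0,0,0]]
  ]
}}

```text
time_s: 30.23
position: [0.6247, 0.0084, 0.1701]
tcp_rot: [[-0.003, 1.0, -0.001], [1.0, 0.003, 0.0], [0.0, -0.001, -1.0]]
force: [0.2, -0.3, -2.3]
opening: 0.337
grasp_force: 30.0
```

```bash
python3 st.py .6254 .0066 .1301; python3 - <<'E'
from h import *
a=shot('scene');u=proj(a,(.625,.0066,.1)).astype(int)
cv2.imwrite('pics/g8.png',cv2.resize(a['frame'][u[1]-50:u[1]+50,u[0]-60:u[0]+60],(600,500),interpolation=cv2.INTER_CUBIC)[...,::-1])
E
```

```text
30.23 [0.6247 0.0084 0.1701] yhead 0.2 tilt [-0.0009  0.0004] F [ 0.2 -0.3 -2.3] op 29.3 30.0 J [-9.5 34.9 85.8  0.  59.4 -9.7]
tool delta [-0.0018  0.0007  0.04  ]
```

View pics/g8.png

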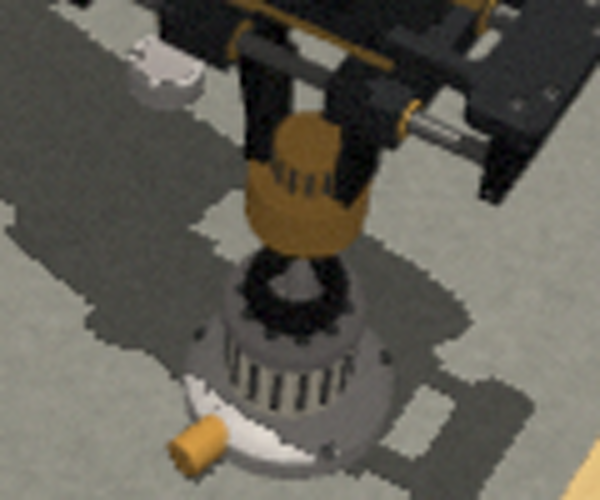

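The cap is upright above the stack, with the rod tip showing at crop (298,275). I'll lower it.

Call:
{"op": "play_rows", "data": {
  "motion": [
    [[0,0,0.003,0,0,0],[0,0,0.009,0,0,0],[0,0,0.016,0,0,0],[0,0,0.023,0,0,0],[0,0,0.029,0,0,0],[0,0,0.033,0,0,0],[0,0,0.035,0,0,0],[0,0,0.035,0,0,0]]
  ]
}}

```text
time_s: 30.95
position: [0.6252, 0.007, 0.1342]
tcp_rot: [[-0.002, 1.0, -0.001], [1.0, 0.002, 0.0], [0.0, -0.001, -1.0]]
force: [-0.4, -0.5, -1.0]
opening: 0.33
grasp_force: 30.0
```

Call:
{"op": "play_rows", "data": {
  "motion": [
    [[0,0,0.001,0,0,0],[0,0,0.002,0,0,0],[0,0,0.003,0,0,0],[0,0,0.0035,0,0,0],[0,0,0.0035,0,0,0],[0,0,0.0035,0,0,0]]
  ]
}}

```text
time_s: 31.45
position: [0.6256, 0.007, 0.1317]
tcp_rot: [[-0.002, 1.0, 0.0], [1.0, 0.002, -0.0], [-0.0, 0.0, -1.0]]
force: [0.4, -0.5, -1.2]
opening: 0.331
grasp_force: 30.0
```

Call:
{"op": "play_rows", "data": {
  "motion": [
    [[0,0,0.0005,0,0,0],[0,0,0.001,0,0,0],[0,0,0.0015,0,0,0],[0,0,0.002,0,0,0],[0,0,0.0022,0,0,0],[0,0,0.0022,0,0,0],[0,0,0.0022,0,0,0]]
  ]
}}

```text
time_s: 32.03
position: [0.6257, 0.007, 0.1301]
tcp_rot: [[-0.002, 1.0, 0.0], [1.0, 0.002, -0.0], [-0.0, 0.0, -1.0]]
force: [-1.7, 0.0, 5.0]
opening: 0.341
grasp_force: 30.0
```

Contact is at the expected height (underside at 84 mm). I'll release, retreat and check.

Call:
{"op": "play_rows", "data": {
  "motion": [
    [[0,0,0,0,0,0],[0,0,0,0,0,0],[0,0,0,0,0,0],[0,0,0,0,0,0],[0,0,0,0,0,0],[0,0,0,0,0,0]]
  ],
  "fingers": 0.06
}}

```text
time_s: 32.53
position: [0.6256, 0.007, 0.1291]
tcp_rot: [[-0.002, 1.0, -0.0], [1.0, 0.002, 0.0], [0.0, -0.0, -1.0]]
force: [0.5, -0.1, -0.2]
opening: 0.661
grasp_force: 0.0
```

Call:
{"op": "play_rows", "data": {
  "motion": [
    [[0,0,-0.005,0,0,0],[0,0,-0.015,0,0,0],[0,0,-0.03,0,0,0],[0,0,-0.05,0,0,0],[0,0,-0.07,0,0,0],[0,0,-0.09,0,0,0],[0,0,-0.1,0,0,0],[0,0,-0.1,0,0,0]]
  ]
}}

```text
time_s: 33.2
position: [0.6275, 0.0067, 0.2331]
tcp_rot: [[-0.002, 1.0, 0.007], [1.0, 0.002, -0.001], [-0.001, 0.007, -1.0]]
force: [0.4, -0.2, -0.3]
opening: 0.688
grasp_force: 0.0
```

Call:
{"op": "play_rows", "data": {
  "motion": [
    [[0.02,-0.01,0,0,0,0],[0.05,-0.03,0,0,0,0],[0.08,-0.05,0,0,0,0],[0.11,-0.07,0,0,0,0],[0.14,-0.09,0,0,0,0],[0.16,-0.1,0,0,0,0],[0.16,-0.1,0,0,0,0],[0.16,-0.1,0,0,0,0]]
  ]
}}

```text
time_s: 33.87
position: [0.5243, 0.1677, 0.2287]
tcp_rot: [[-0.005, 1.0, -0.001], [1.0, 0.005, -0.001], [-0.001, -0.001, -1.0]]
force: [0.9, -0.1, -0.3]
opening: 0.689
grasp_force: 0.0
```

```bash
python3 st.py; python3 - <<'E'
from h import *
a=shot('scene');u=proj(a,(.625,.0066,.06)).astype(int);b=shot('top');v=proj(b,(.625,.0066,.06)).astype(int)
f=lambda c,u:cv2.resize(c['frame'][u[1]-45:u[1]+45,u[0]-45:u[0]+45],(400,400),interpolation=cv2.INTER_CUBIC)
cv2.imwrite('pics/g9.png',np.hstack([f(a,u),f(b,v)])[...,::-1])
E
```

```text
33.87 [0.5243 0.1677 0.2287] yhead 0.26 tilt [-0.0012 -0.0006] F [ 0.9 -0.1 -0.3] op 59.9 0.0 J [ 6.1 25.3 93.5 -0.  61.3  5.9]
```

View pics/g9.png

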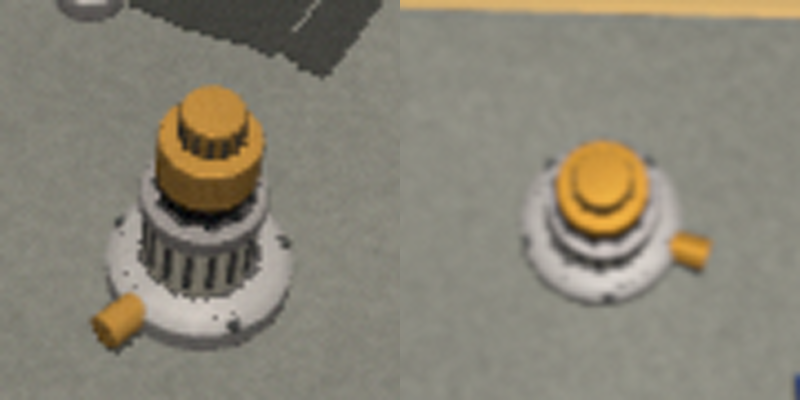

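Both views show the whole stack upright and concentric, with the cap at (210,150) on the left and (602,185) on the right, and the robot clear of it. I'm handing in.

```bash
python3 -c "
from rig import bot
print(bot.hand_in())"
```

```text
the job is handed in; nothing more can be done
None
```

The filter is rebuilt on the stand nearest the robot (cartridge, screen, spacer, then the small cap knob-up). It stands upright on its own with the arm clear, the arm did not touch the jar, tin or strip bottle, and I handed it in at about 34 s; no verdict was returned.

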